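Roll the long sample bottle up to the stop of the feed rack

TASK

Two capped brown bottles lie in the lanes of the sloped feed rack. With the fingertips, gently push the longer one so that it rolls up its lane, over the crest and into the hollow against the end stop, where it stays by itself, then move clear. Do not grip or lift any bottle, and leave the shorter bottle, the jar, the beaker and the spanner where they are.

Things in the scene. Friction and masses are not known exactly. Their poses are not given: they have to be found in the camera images.
- rack: fixed aluminium feed rack, 190 x 171 mm, two parallel lanes each 78 mm wide, centred at y = +41.5 and -41.5 mm. Origin: centre of its underside; x points level up the lanes, from low end to end stop, z up. The lane floor rises at 8 degrees from x = -79 mm (17 mm above the bench) to a crest at x = 50 mm (35 mm above it). Lane walls 5 mm thick, 14 mm above the floor. A bottle let go on the slope rolls back down
- crest (a point): point on the crest edge of the sloped floor, midway between the lanes, 35 mm above the bench. x points up along the sloped floor, y across the lanes, z square to the floor: a bottle lying on the slope has its axis at z = 22 mm in this frame. The low ends of the lanes, 130 mm down the slope, have a 7 mm high lip
- left_hollow (a point): centre of the seat in the lane at the rack's +y: where a seated 44 mm bottle has its axis (within 1 mm), 65 mm ahead of the rack origin and 52 mm above the bench. The hollow beyond the crest has a level floor 5 mm below the crest, 30 mm above the bench; its far end is the upright end stop, face 88 mm ahead of the rack origin, top 62 mm above the bench; its side walls reach 50 mm. Axes as the rack
- right_hollow (a point): the same for the lane at the rack's -y
- long_bottle_mid (a point): the longer bottle: brown glass, label, blue cap, 44 mm in diameter (cap 33), 72 mm long over all, of which 53 mm is full-width body, 100 to 190 g, smooth (friction about 0.4). Point: on its axis at mid-length; y along the axis to the cap, x and z turn as it rolls. The body's middle is 9.5 mm from the point, away from the cap. It starts lying across one of the lanes at the low lip, axis 62 mm behind the rack origin
- short_bottle_mid (a point): the shorter bottle, in the other lane at the low lip: same make and 44 mm diameter but 44 mm long over all (body 25 mm). Point: on its axis at mid-length; y along the axis. To be left where it is
- jar: upright sample jar, 52 mm in diameter, 65 mm high, standing beside the rack; origin at the centre of its underside. To be left alone
- beaker: glass beaker, 66 mm in diameter, 70 mm high, standing beside the rack; origin at the centre of its underside. To be left alone
- spanner: steel spanner 130 mm long lying flat beside the rack; origin at its middle, x along it. To be left alone

How it is judged:
By the outcome, as a careful person would: the job done as asked, in the order asked, and still so for the second after the job is handed in, with the robot touching nothing.
It also fails if it takes over 35 s, if anything falls off the work surface, if the arm or the gripper's body presses on something with over 40 N, if the wrist force passes 120 N, or if a joint passes its speed limit or range.

ROBOT

A 6-joint arm with a two-finger parallel gripper is mounted at the origin on the work surface. World frame = base frame: x ahead of the robot, y to its left, z up, the work surface at z = 0. Lengths are in m, angles in rad, forces in N, time in s.
With the tool pointing down it reaches from about 0.35 to 0.775 m from the base axis. Payload 5.5 kg.
Tool frame: the origin (TCP) lies midway between the tips of the shut fingers; the grasp point (between the pads) lies 19 mm behind it; z points along the fingers, y is the line along which they close (so a half turn about z gives the same grasp; the last joint's range is limited). The gripper opens to 85 mm and grips with 20 to 120 N. Pads are 22 mm wide; open, the fingers measure 114 mm over their backs; the gripper's body (76 mm by 85 mm) begins 54 mm behind the grasp point. The pads swing forward as they close: fully open they stand 13 mm farther back than shut.
Start: joints at [1.139, 0.313, 0.046, 1.304, 0, 1.431], TCP at [0.165, 0.551, 0.231] pointing down, gripper open.
Joint ranges: [-2.76, 2.76], [-0.86, 1.69], [-1.03, 1.26], [-2.2, 2.34], [-1.47, 1.5], [-3.14, 3.14]. Speed limits (rad/s): [2.57, 2.57, 3.14, 3.14, 3.14, 3.14].

INTERFACE

Orientations are given as a unit quaternion [w, x, y, z].
In Python, from workcell import telemetry, imaging, env gives the robot as it stands. The module is installed in compiled form; this text tells all that it offers.
- The arm moves only by the tool step_arm, never from a script. Its argument "moves" is a list of rows, each a list of 3 entries, a list of its own where there are three numbers: the shift along the tool's x, y, z in mm, then the turn, a rotation vector about the tool's x, y, z in rad, then the finger opening in mm, from 0 to 85.4. A call has 1 to 8 rows; each row is the pose to reach, as a shift and turn from the pose commanded when the call began, along the tool's axes at that moment; what a row does not reach only later rows make up. A row lasts 1/12 s, in which the tool goes at most 41.7 mm and 7.16 degrees, less where a joint would pass 70% of its speed; a pose out of reach is approached as far as the arm can. A call with a gripper value outside its range is refused whole. The fingers move at their own pace and stop on an object; "grip_force" is the grip in N (left out, the last holds). Time passes only in rows, so rows that repeat a pose let the fingers close. It gives the time, the measured TCP pose, the force, the opening and the grip force at its end, in the units of the state.
- telemetry.get_state(): the state, without advancing time (a new reading comes with each control period).
- imaging.read_camera(name): name is "scene" or "top" or "wrist"; returns the picture (420x560x3 uint8, red, green, blue); there is no depth.
- imaging.camera_params(name): a dict with "camera_matrix" (3x3 intrinsics, pixels), "pose" (4x4, takes a point from camera to world coordinates). Camera axes: x right, y up, looking along -z (the intrinsics and any distortion apply to the point x, -y, -z); pixel columns grow to the right and rows downward; lengths in m; the calibration is good to about 2 mm. A picture is of the moment at which its call begins: read the wrist's pose just before it. camera_params takes no time and is no camera call; for the wrist camera it gives the pose at the moment of the call.
- env.hand_in(): hands the job in; it is judged then, once.
The state is a dict: "clock": time; "joint_pos": joint angles; "qvel": joint speeds; "tau": joint torques, N m; "tcp_pos": TCP position; "orientation": TCP orientation; "wrist_force": force on the tool from outside, world axes, zero at the start; "ft_torque": the same for the moment, N m; "finger_gap": finger opening in m; "grip_force": force on a finger pad.
Only numpy, scipy, OpenCV 4.12 (cv2) and the standard library are available. Lean on these libraries where they do the work, as an engineer would, in place of code of your own. Each camera call takes 0.05 s, during which the arm holds its last target. There are 200 camera calls.

## Working session

There is one attempt and no reset: what is moved stays moved. The work goes in short steps, Python scripts to look and compute and a tool call to move; the robot and the scene stay as the last step left them, time stands still between calls to the robot, and variables do not carry over. Pictures are saved under pics/ and viewed, at most 10 in all, crops included, and the job is handed in when it is done.

Besides the shell and the picture viewer there is one more tool, called after "Emit:" as a command line: name --argument value ..., lists and objects as JSON in quotes. step_arm: Moves the arm, as the interface text tells. Its arguments: {"type":"object","properties":{"moves":{"type":"array"},"grip_force":{"type":"number"}},"required":["moves"]}

```bash
mkdir -p pics; python3 - <<'E'
from workcell import telemetry, imaging
import cv2,numpy as np
s=telemetry.get_state();print({k:np.round(v,3).tolist() for k,v in s.items()})
for n in("top","scene"):
    im=imaging.read_camera(n);cv2.imwrite(f"pics/{n}0.png",im[:,:,::-1])
    p=imaging.camera_params(n);print(n,{k:np.round(v,4).tolist() if not isinstance(v,str) else v for k,v in p.items()})
E
```

```text
{'clock': 0.0, 'joint_pos': [1.139, 0.314, 0.045, 1.304, -0.0, 1.431], 'qvel': [0.001, -0.001, 0.0, 0.0, -0.001, -0.001], 'tau': [0.0, -48.063, 29.853, 0.019, 0.0, -0.0], 'tcp_pos': [0.165, 0.55, 0.23], 'orientation': [-0.0, 0.145, 0.989, -0.001], 'wrist_force': [0.802, -0.285, -0.226], 'ft_torque': [-0.003, 0.03, 0.001], 'grip_force': 0.0, 'finger_gap': 0.085}
top {'camera_matrix': [[424.9078, 0.0, 280.5665], [0.0, 424.9078, 204.6619], [0.0, 0.0, 1.0]], 'pose': [[0.0288, 0.9955, -0.0903, 0.4788], [-0.9993, 0.0309, 0.0219, 0.0396], [0.0246, 0.0896, 0.9957, 0.956], [0.0, 0.0, 0.0, 1.0]]}
scene {'camera_matrix': [[494.6487, 0.0, 280.051], [0.0, 494.6487, 203.0433], [0.0, 0.0, 1.0]], 'pose': [[0.7549, -0.4904, 0.4355, 0.9721], [0.6558, 0.5624, -0.5035, -0.4202], [0.002, 0.6657, 0.7462, 0.748], [0.0, 0.0, 0.0, 1.0]]}
```

View pics/top0.png

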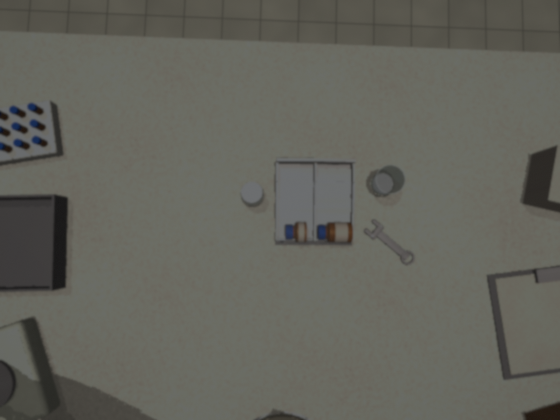

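View pics/scene0.png

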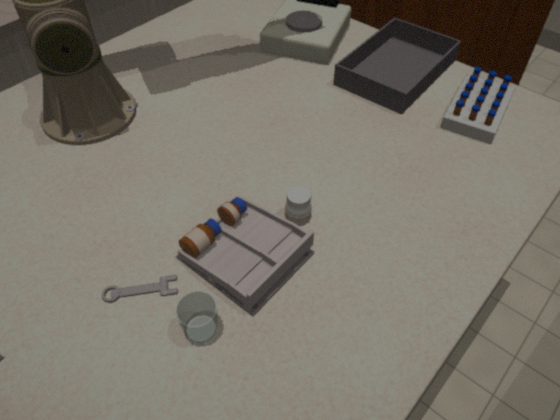

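The top view shows the rack spanning about (275,160)–(353,243). The long bottle is at about (334,232) in the −y lane, the short one is at about (296,232), and the lanes run along image-up, which is roughly world +x. Next I'll measure these precisely.

```bash
cat > h.py <<'E'
import numpy as np,cv2
from workcell import imaging
def ray(n,px,z,P=None):
    p=P or imaging.camera_params(n);K=np.array(p["camera_matrix"]);T=np.array(p["pose"])
    q=np.linalg.solve(K,[px[0],px[1],1]);d=T[:3,:3]@[q[0],-q[1],-q[2]];o=T[:3,3]
    return o+d*(z-o[2])/d[2]
def proj(n,X,P=None):
    p=P or imaging.camera_params(n);K=np.array(p["camera_matrix"]);T=np.array(p["pose"])
    c=T[:3,:3].T@(np.array(X)-T[:3,3]);u=K@[c[0],-c[1],-c[2]];return u[:2]/u[2]
E
python3 - <<'E'
from h import *
im=cv2.imread("pics/top0.png");hsv=cv2.cvtColor(im,cv2.COLOR_BGR2HSV)
roi=np.zeros(im.shape[:2],np.uint8);roi[215:250,270:360]=1
for nm,m in(("blue",cv2.inRange(hsv,(105,90,20),(130,255,255))),("brown",cv2.inRange(hsv,(3,110,30),(20,255,255)))):
    n,l,st,c=cv2.connectedComponentsWithStats(m*roi)
    for i in range(1,n):
        if st[i,4]>8:print(nm,st[i],c[i].round(1),ray("top",c[i],.0415).round(4))
big=cv2.resize(im[145:260,235:415],None,fx=4.4,fy=4.4,interpolation=cv2.INTER_CUBIC)
cv2.imwrite("pics/crop1.png",np.clip(big*1.8,0,255).astype(np.uint8))
E
```

```text
blue [286 226   7  12  73] [288.8 231.5] [0.5044 0.     0.0415]
blue [318 226   7  13  86] [321.  231.9] [ 0.5054 -0.0694  0.0415]
brown [327 224   8  17 112] [330.6 231.8] [ 0.5062 -0.0902  0.0415]
brown [349 224   3  17  45] [349.9 232. ] [ 0.5071 -0.1318  0.0415]
```

View pics/crop1.png

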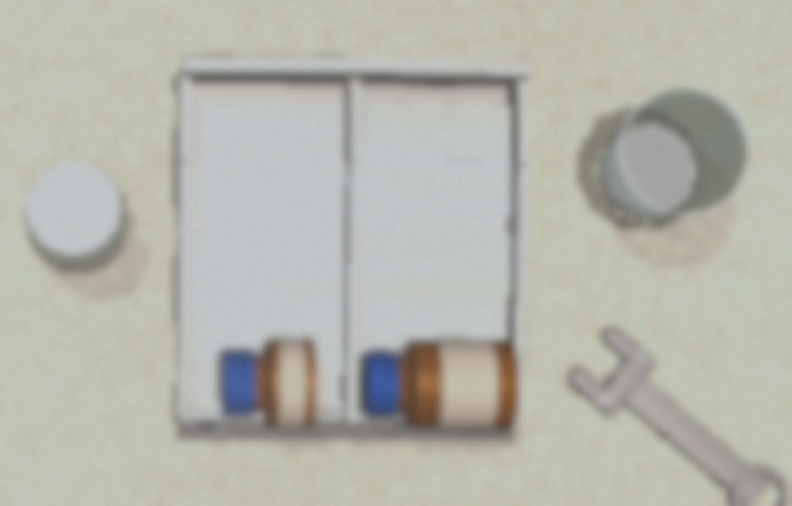

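The crop shows the long bottle lying in the −y lane with its cap toward +y and its body at columns 405–517. The shorter bottle is in the +y lane, the jar is to the left, and the beaker and spanner are to the right.

```bash
python3 - <<'E'
from h import *
f=lambda u,v,z:ray("top",(235+u/4.4,145+v/4.4),z).round(4)
print("body ends",f(405,383,.0415),f(517,384,.0415),"cap",f(362,382,.0415),"short",f(221,380,.0415),f(315,382,.0415))
print("stop top far edge",f(182,60,.062),f(528,67,.062),"near",f(190,77,.062),f(520,80,.062))
print("midwall",f(352,80,.050),f(348,420,.031)); print("low edge corners",f(178,436,.024),f(516,436,.024))
# scene: cross-check
im=cv2.imread("pics/scene0.png");hsv=cv2.cvtColor(im,cv2.COLOR_BGR2HSV)
m=cv2.inRange(hsv,(105,90,20),(130,255,255));m[:180]=0;m[:,270:]=0
n,l,st,c=cv2.connectedComponentsWithStats(m)
print([ (c[i].round(1),ray("scene",c[i],.0415).round(4)) for i in range(1,n) if st[i,4]>8])
E
```

```text
body ends [ 0.5056 -0.0824  0.0415] [ 0.5067 -0.1375  0.0415] cap [ 0.5055 -0.0613  0.0415] short [0.5044 0.0077 0.0415] [ 0.5048 -0.0383  0.0415]
stop top far edge [0.6581 0.0317 0.062 ] [ 0.6603 -0.1368  0.062 ] near [0.6499 0.0275 0.062 ] [ 0.6538 -0.133   0.062 ]
midwall [ 0.6534 -0.0523  0.05  ] [ 0.4868 -0.0559  0.031 ]
low edge corners [0.4765 0.0277 0.024 ] [ 0.4814 -0.1408  0.024 ]
[(array([240.2, 203.7]), array([0.5035, 0.0052, 0.0415])), (array([213.8, 225.6]), array([ 0.5044, -0.0656,  0.0415]))]
```

Emit:
step_arm --moves '[[[-354, -155, 0], [0, 0, -0.311], 16], [[-354, -155, 0], [0, 0, -0.311], 16], [[-354, -155, 0], [0, 0, -0.311], 16], [[-354, -155, 0], [0, 0, -0.311], 16], [[-354, -155, 0], [0, 0, -0.311], 16], [[-354, -155, 0], [0, 0, -0.311], 16], [[-354, -155, 0], [0, 0, -0.311], 16], [[-354, -155, 0], [0, 0, -0.311], 16]]'

```text
clock: 0.77
tcp_pos: [0.4156, 0.3373, 0.231]
orientation: [-0.0, -0.01, 1.0, -0.0]
wrist_force: [1.0, 0.6, -0.3]
finger_gap: 0.0161
grip_force: 0.0
```

Emit:
step_arm --moves '[[[-33, -448, 60], [0, 0, 0], 16], [[-33, -448, 60], [0, 0, 0], 16], [[-33, -448, 60], [0, 0, 0], 16], [[-33, -448, 60], [0, 0, 0], 16], [[-33, -448, 60], [0, 0, 0], 16], [[-33, -448, 60], [0, 0, 0], 16], [[-33, -448, 60], [0, 0, 0], 16], [[-33, -448, 60], [0, 0, 0], 16]]'

```text
clock: 1.43
tcp_pos: [0.4447, 0.0081, 0.1868]
orientation: [-0.0, -0.01, 1.0, 0.0]
wrist_force: [0.6, 0.4, -0.0]
finger_gap: 0.0159
grip_force: 0.0
```

Emit:
step_arm --moves '[[[-9, -40, 10], [0, 0, 0], 16], [[-9, -80, 20], [0, 0, 0], 16], [[-9, -116, 40], [0, 0, 0], 16], [[-9, -116, 75], [0, 0, 0], 16], [[-9, -116, 105], [0, 0, 0], 16], [[-9, -116, 105], [0, 0, 0], 16], [[-9, -116, 105], [0, 0, 0], 16]]'

```text
clock: 2.02
tcp_pos: [0.4545, -0.1052, 0.0809]
orientation: [-0.002, -0.009, 1.0, 0.001]
wrist_force: [0.7, -0.5, 1.1]
finger_gap: 0.016
grip_force: 0.0
```

```bash
python3 - <<'E'
from workcell import telemetry, imaging
import cv2,numpy as np
print(telemetry.get_state()["tcp_pos"])
im=imaging.read_camera("wrist")[:,:,::-1];t=imaging.read_camera("top")[:,:,::-1]
t=cv2.resize(t[130:270,235:400],(495,420),interpolation=cv2.INTER_CUBIC)
o=np.hstack([cv2.resize(im,(300,225)),np.zeros((225,0,3),np.uint8)])
c=np.zeros((420,795,3),np.uint8);c[:225,:300]=o;c[:,300:]=t
cv2.imwrite("pics/w1.png",np.clip(c*1.7,0,255).astype(np.uint8))
E
```

```text
[ 0.45449668 -0.10519141  0.08090678]
```

View pics/w1.png

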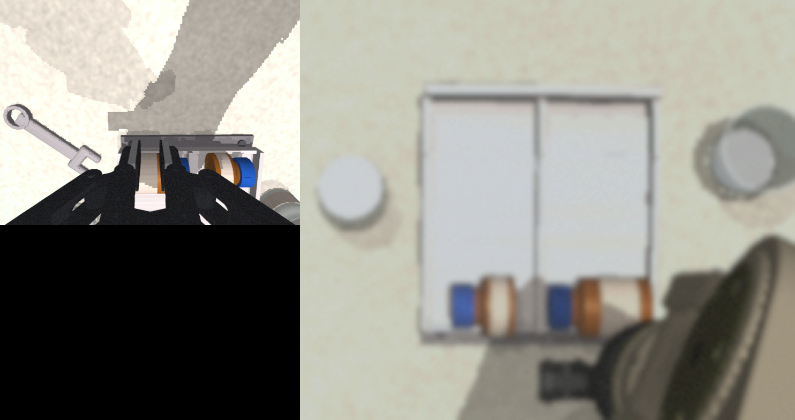

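The wrist view shows the fingertips straddling the long bottle's label (tips at about (130,145) and (170,145), cap at 180). In the top view, the bottles haven't moved. I'll check the finger alignment numerically.

```bash
python3 - <<'E'
from h import *
print(imaging.camera_params("wrist")["pose"])
for X in [(.4545,-.105,.081),(.506,-.110,.0415),(.506,-.0824,.0415),(.506,-.1375,.0415),(.506,-.0613,.0415)]:
    print(X,proj("top",X).round(1),"view",(proj("wrist",X)*300/560).round(1))
E
```

```text
[[-1.85860261e-02 -9.49512765e-01 -3.13177376e-01  3.75758793e-01]
 [ 9.99827200e-01 -1.77637848e-02 -5.47892070e-03 -1.08131853e-01]
 [-3.60910366e-04 -3.13225090e-01  9.49678847e-01  2.26615048e-01]
 [ 0.00000000e+00  0.00000000e+00  0.00000000e+00  1.00000000e+00]]
(0.4545, -0.105, 0.081) [340.1 256.8] view [151.8 146.3]
(0.506, -0.11, 0.0415) [339.8 232.2] view [146.2 169.5]
(0.506, -0.0824, 0.0415) [327.  231.9] view [170.1 169.9]
(0.506, -0.1375, 0.0415) [352.5 232.6] view [122.4 169.2]
(0.506, -0.0613, 0.0415) [317.3 231.6] view [188.3 170.2]
```

```bash
python3 - <<'E'
from workcell import imaging
import cv2
cv2.imwrite("pics/s2.png",cv2.resize(imaging.read_camera("scene")[130:310,100:340,::-1],(800,600),interpolation=cv2.INTER_CUBIC))
E
```

```text
(no output)
```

View pics/s2.png

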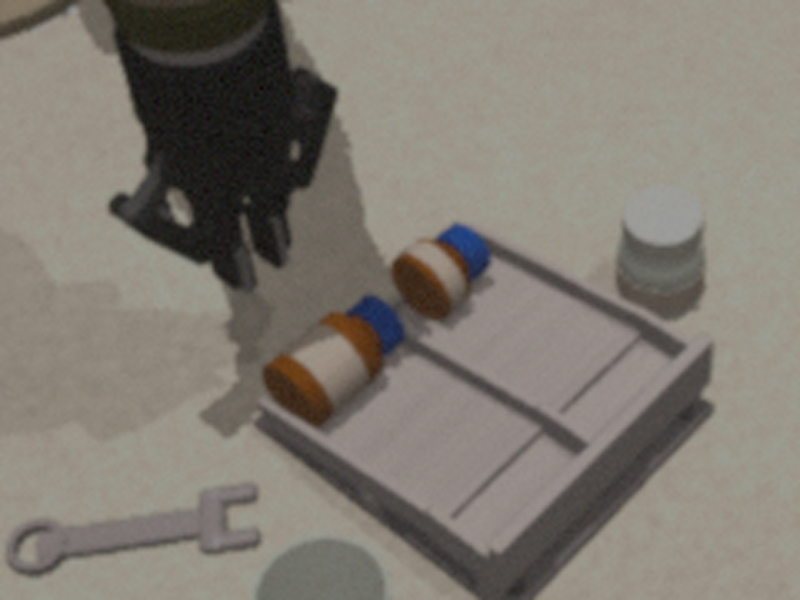

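The fingers are correctly aligned with the long bottle's body and nothing has moved. I'll descend behind it and approach.

Emit:
step_arm --moves '[[[0, -3, 15], [0, 0, 0], 16], [[0, -3, 30], [0, 0, 0], 16], [[0, -3, 45], [0, 0, 0], 16], [[0, -3, 45], [0, 0, 0], 16], [[-4, -3, 45], [0, 0, 0], 16], [[-8, -3, 45], [0, 0, 0], 16], [[-11, -3, 45], [0, 0, 0], 16], [[-14, -3, 45], [0, 0, 0], 16]]'

```text
clock: 2.83
tcp_pos: [0.4722, -0.1088, 0.0385]
orientation: [0.001, -0.01, 1.0, -0.0]
wrist_force: [0.5, -0.2, -0.6]
finger_gap: 0.0161
grip_force: 0.0
```

Emit:
step_arm --moves '[[[-2, 0, 0], [0, 0, 0], 16], [[-4, 0, 0], [0, 0, 0], 16], [[-6, 0, 0], [0, 0, 0], 16], [[-8, 0, -0.5], [0, 0, 0], 16], [[-10, 0, -1], [0, 0, 0], 16], [[-12, 0, -1.5], [0, 0, 0], 16], [[-14, 0, -2], [0, 0, 0], 16], [[-16, 0, -2], [0, 0, 0], 16]]'

```text
clock: 3.5
tcp_pos: [0.4867, -0.1083, 0.0393]
orientation: [0.0, -0.01, 1.0, 0.0]
wrist_force: [-0.2, 0.6, 0.8]
finger_gap: 0.0162
grip_force: 0.4
```

```bash
python3 - <<'E'
from workcell import imaging
import cv2,numpy as np
a=imaging.read_camera("scene")[130:310,100:340,::-1];b=imaging.read_camera("wrist")[:,:,::-1]
cv2.imwrite("pics/s3.png",np.hstack([cv2.resize(a,(400,300),interpolation=cv2.INTER_CUBIC),cv2.resize(b,(400,300))]))
E
```

```text
(no output)
```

View pics/s3.png

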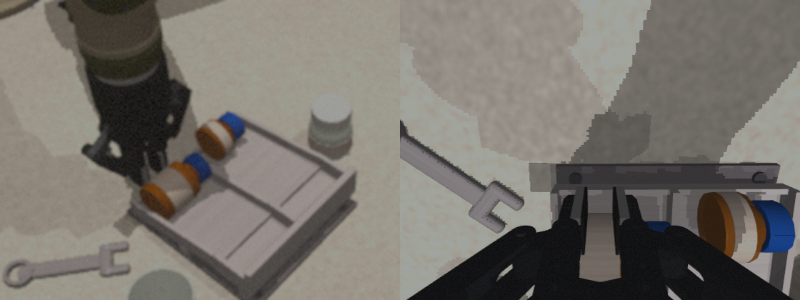

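Emit:
step_arm --moves '[[[-3, 0, 0.5], [0, 0, 0], 16], [[-6, 0, 1], [0, 0, 0], 16], [[-9, 0, 1], [0, 0, 0], 16], [[-12, 0, 1], [0, 0, 0], 16], [[-15, 0, 0.5], [0, 0, 0], 16], [[-18, 0, 0], [0, 0, 0], 16], [[-21, 0, -0.5], [0, 0, 0], 16], [[-24, 0, -1], [0, 0, 0], 16]]'

```text
clock: 4.27
tcp_pos: [0.5109, -0.1077, 0.0402]
orientation: [0.0, -0.01, 1.0, 0.0]
wrist_force: [-0.5, 0.0, -0.1]
finger_gap: 0.0158
grip_force: 0.4
```

Emit:
step_arm --moves '[[[-3, 0, -0.4], [0, 0, 0], 16], [[-6, 0, -0.8], [0, 0, 0], 16], [[-9, 0, -1.3], [0, 0, 0], 16], [[-12, 0, -1.7], [0, 0, 0], 16], [[-15, 0, -2.1], [0, 0, 0], 16], [[-18, 0, -2.5], [0, 0, 0], 16], [[-21, 0, -3], [0, 0, 0], 16], [[-24, 0, -3.4], [0, 0, 0], 16]]'

```text
clock: 4.93
tcp_pos: [0.5348, -0.1073, 0.0436]
orientation: [-0.0, -0.01, 1.0, 0.0]
wrist_force: [-0.4, 0.1, 0.9]
finger_gap: 0.016
grip_force: 0.4
```

```bash
python3 - <<'E'
from workcell import imaging
import cv2,numpy as np
a=imaging.read_camera("scene")[130:310,100:340,::-1];b=imaging.read_camera("top")[130:270,235:422,::-1]
cv2.imwrite("pics/s4.png",np.hstack([cv2.resize(a,(400,300),interpolation=cv2.INTER_CUBIC),cv2.resize(b,(400,300))]))
E
```

```text
(no output)
```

View pics/s4.png

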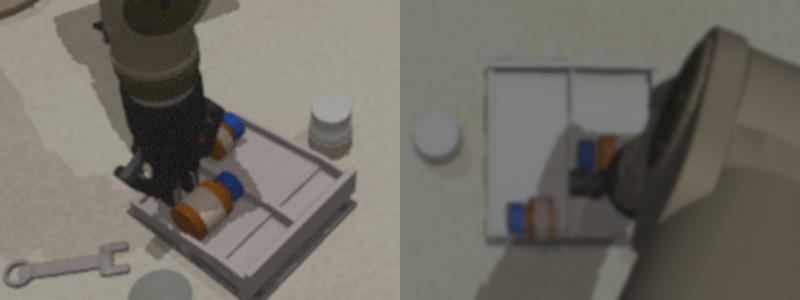

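The bottle is rolling straight and is about halfway up, and the short bottle hasn't moved. I'll keep pushing and slow down near the crest.

Emit:
step_arm --moves '[[[-3, 0, -0.4], [0, 0, 0], 16], [[-6, 0, -0.8], [0, 0, 0], 16], [[-9, 0, -1.3], [0, 0, 0], 16], [[-12, 0, -1.7], [0, 0, 0], 16], [[-15, 0, -2.1], [0, 0, 0], 16], [[-18, 0, -2.5], [0, 0, 0], 16], [[-21, 0, -3], [0, 0, 0], 16], [[-24, 0, -3.4], [0, 0, 0], 16]]'

```text
clock: 5.7
tcp_pos: [0.5588, -0.1068, 0.047]
orientation: [0.0, -0.01, 1.0, 0.0]
wrist_force: [-0.8, 0.3, 0.5]
finger_gap: 0.0163
grip_force: 0.4
```

Emit:
step_arm --moves '[[[-3, 0, -0.4], [0, 0, 0], 16], [[-6, 0, -0.8], [0, 0, 0], 16], [[-8, 0, -1.1], [0, 0, 0], 16], [[-10, 0, -1.4], [0, 0, 0], 16], [[-12, 0, -1.7], [0, 0, 0], 16], [[-14, 0, -2], [0, 0, 0], 16], [[-16, 0, -2.3], [0, 0, 0], 16], [[-18, 0, -2.6], [0, 0, 0], 16]]'

```text
clock: 6.37
tcp_pos: [0.5766, -0.1065, 0.0495]
orientation: [-0.0, -0.01, 1.0, 0.0]
wrist_force: [-0.6, 0.6, 0.4]
finger_gap: 0.0157
grip_force: 0.4
```

Emit:
step_arm --moves '[[[-1, 0, -0.2], [0, 0, 0], 16], [[-2, 0, -0.4], [0, 0, 0], 16], [[-3, 0, -0.6], [0, 0, 0], 16], [[-4, 0, -0.8], [0, 0, 0], 16], [[-5, 0, -1], [0, 0, 0], 16], [[-6, 0, -1], [0, 0, 0], 16], [[-7, 0, -1], [0, 0, 0], 16], [[-8, 0, -1], [0, 0, 0], 16]]'

```text
clock: 7.03
tcp_pos: [0.5848, -0.1064, 0.0506]
orientation: [0.0, -0.01, 1.0, 0.0]
wrist_force: [0.7, -0.0, 0.3]
finger_gap: 0.0163
grip_force: 0.0
```

```bash
python3 - <<'E'
from workcell import imaging
import cv2,numpy as np
a=imaging.read_camera("scene")[130:310,100:340,::-1];b=imaging.read_camera("top")[130:270,235:422,::-1]
cv2.imwrite("pics/s5.png",np.hstack([cv2.resize(a,(400,300),interpolation=cv2.INTER_CUBIC),cv2.resize(b,(400,300))]))
E
```

```text
(no output)
```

View pics/s5.png

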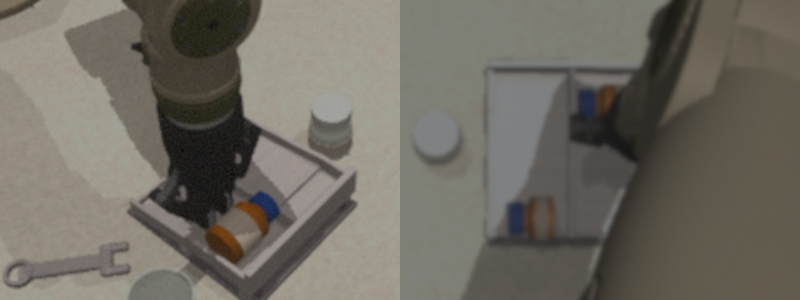

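The grip-force reading dropped to 0 and the bottle appears to be at or past the crest. I'll measure the cap.

```bash
cat > cap.py <<'E'
from h import *
for n,(x0,x1,y0,y1) in(("top",(305,335,140,245)),("scene",(160,230,170,235))):
    im=imaging.read_camera(n)[:,:,::-1];hsv=cv2.cvtColor(np.ascontiguousarray(im),cv2.COLOR_BGR2HSV)
    m=cv2.inRange(hsv,(105,90,20),(130,255,255));
    if n=="top":m[:,:x0]=0;m[:,x1:]=0;m[:y0]=0;m[y1:]=0
    k,l,st,c=cv2.connectedComponentsWithStats(m)
    for i in range(1,k):
        p=ray(n,c[i],.052)
        if st[i,4]>15 and .45<p[0]<.7 and -.2<p[1]<.1:print(n,c[i].round(1),st[i,4],p.round(4),ray(n,c[i],.057)[:2].round(4))
E
python3 cap.py
```

```text
top [322.  177.6] 70 [ 0.622  -0.0679  0.052 ] [ 0.6212 -0.0673]
scene [261.2 253.8] 144 [ 0.6184 -0.0606  0.052 ] [ 0.6209 -0.0632]
```

Cap at about rack x = 52–54, so the bottle is just tipping over the crest (seat is 65). I'll push gently a bit farther.

Emit:
step_arm --moves '[[[-1, 0, 0], [0, 0, 0], 16], [[-2, 0, 0], [0, 0, 0], 16], [[-3, 0, 0], [0, 0, 0], 16], [[-4, 0, 0], [0, 0, 0], 16], [[-5, 0, 0], [0, 0, 0], 16], [[-6, 0, 0], [0, 0, 0], 16], [[-7, 0, 0], [0, 0, 0], 16], [[-7, 0, 0], [0, 0, 0], 16]]'

```text
clock: 7.9
tcp_pos: [0.5918, -0.1062, 0.0506]
orientation: [0.0, -0.01, 1.0, 0.0]
wrist_force: [-0.1, 0.5, -0.6]
finger_gap: 0.0161
grip_force: 0.0
```

```bash
python3 cap.py
```

```text
top [321.6 172.4] 70 [ 0.6334 -0.0668  0.052 ] [ 0.6326 -0.0662]
scene [266.3 258.9] 145 [ 0.6322 -0.0627  0.052 ] [ 0.6347 -0.0652]
```

It moved about 12 mm and now reads close to seated. I'll back off slowly and then lift away.

Emit:
step_arm --moves '[[[3, 0, 0], [0, 0, 0], 16], [[6, 0, 0], [0, 0, 0], 16], [[10, 0, -2], [0, 0, 0], 16], [[16, 0, -8], [0, 0, 0], 16], [[25, 0, -25], [0, 0, 0], 16], [[35, 0, -50], [0, 0, 0], 16], [[50, 0, -85], [0, 0, 0], 16], [[70, 0, -120], [0, 0, 0], 16]]'

```text
clock: 8.67
tcp_pos: [0.5204, -0.1074, 0.1715]
orientation: [-0.0, -0.01, 1.0, 0.0]
wrist_force: [0.6, -1.0, 0.4]
finger_gap: 0.0158
grip_force: 0.0
```

Emit:
step_arm --moves '[[[20, 40, -10], [0, 0, 0], 16], [[40, 80, -20], [0, 0, 0], 16], [[50, 120, -20], [0, 0, 0], 16], [[60, 160, -20], [0, 0, 0], 16], [[60, 200, -20], [0, 0, 0], 16], [[60, 240, -20], [0, 0, 0], 16], [[60, 260, -20], [0, 0, 0], 16], [[60, 260, -20], [0, 0, 0], 16]]'

```text
clock: 9.33
tcp_pos: [0.4555, 0.155, 0.1914]
orientation: [0.001, -0.012, 1.0, 0.001]
wrist_force: [0.2, -0.3, -0.4]
finger_gap: 0.016
grip_force: 0.0
```

```bash
python3 cap.py; python3 - <<'E'
from workcell import imaging
import cv2,numpy as np
a=imaging.read_camera("scene")[130:370,80:400,::-1];b=imaging.read_camera("top")[130:280,225:425,::-1]
cv2.imwrite("pics/s6.png",np.clip(1.4*np.hstack([cv2.resize(a,(400,300),interpolation=cv2.INTER_CUBIC),cv2.resize(b,(400,300))]),0,255).astype(np.uint8))
E
```

```text
top [322. 172.] 87 [ 0.6342 -0.0677  0.052 ] [ 0.6334 -0.0671]
scene [240.2 203.8] 110 [ 0.5105 -0.0012  0.052 ] [ 0.5138 -0.0043]
scene [266.3 258.8] 146 [ 0.6321 -0.0626  0.052 ] [ 0.6345 -0.0652]
```

View pics/s6.png

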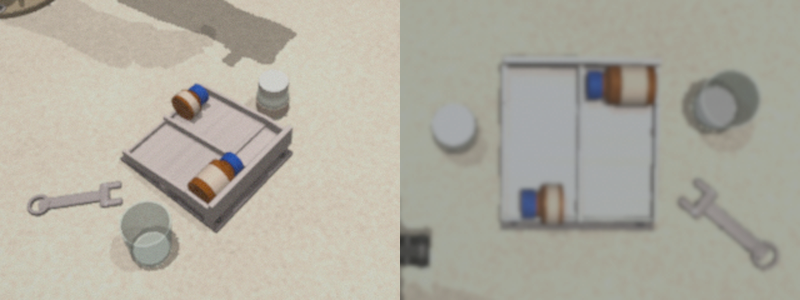

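The long bottle sits in the hollow against the end stop: it moved about 128 mm, against 127 mm expected. The short bottle's cap is at the same pixel as at the start, and the jar, beaker and spanner haven't moved.

```bash
python3 -c "
from workcell import env
print(env.hand_in())"
```

```text
the job is handed in; nothing more can be done
None
```

The longer bottle was rolled up its lane and over the crest; it sits by itself in the right hollow against the end stop, the arm is clear, nothing else moved, and the job is handed in at about 9.5 s.

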